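Angle the rolling pin out of its capped cradle and hold it up

ROBOT

A 6-joint arm with a two-finger parallel gripper is mounted at the origin on a cart in front of the work surface, level with it; the furniture and walls round the work are solid. World frame = base frame: x ahead of the robot, y to its left, z up, the work surface at z = 0. Lengths are in m, angles in rad, forces in N, time in s.
With the tool pointing down it reaches from about 0.25 to 0.725 m from the base axis. Payload 4 kg.
Tool frame: the origin (TCP) lies on the centre line of the jaws, within the pads' length; the fingertips stand arm.tips_ahead ahead of it and the grasp point (between the pads) lies 11 mm behind it (arm.tips_ahead is the distance from the TCP to the fingertips, in m); z points along the fingers, y is the line along which they close (so a half turn about z gives the same grasp; the last joint's range is limited). The gripper opens to 85 mm and grips with 20 to 120 N. Pads are 22 mm wide; open, the fingers measure 114 mm over their backs; the gripper's body (76 mm by 85 mm) begins 54 mm behind the grasp point. The pads swing forward as they close: fully open they stand 13 mm farther back than shut.
Start: joints at [-1.271, 0.241, 0.005, 1.335, 0, 1.571], TCP at [0.148, -0.478, 0.239] pointing down, gripper open.
Joint ranges: [-2.72, 2.72], [-1.05, 1.87], [-1.09, 1.28], [-1.99, 2.15], [-1.42, 1.44], [-3.14, 3.14]. Speed limits (rad/s): [2.79, 2.79, 3.14, 3.14, 3.14, 3.14].

INTERFACE

Orientations are given as a unit quaternion [x, y, z, w].
In Python, from plant import arm, capture, close_job, masks_of, spot_point gives the robot as it stands. The module is installed in compiled form; this text tells all that it offers.
- The arm moves only by the tool shift_gripper, called as a command line: name --argument value ..., lists and objects as JSON in quotes. Schema: {"type":"object","properties":{"ticks":{"type":"array","items":{"type":"number"},"minItems":6,"maxItems":48},"aperture":{"type":"number"},"squeeze":{"type":"number"},"only":{"type":"string"},"quiet":{"type":"boolean"},"lines":{"type":"string"}},"required":["ticks"],"additionalProperties":false}. ticks is one flat list of numbers that holds 1 to 8 rows one after another, with no inner brackets; each row has 6 numbers: dx, dy, dz in fractions of the full range, 1 being 750 mm, then a rotation vector rx, ry, rz in parts of the range, where 1.0 means 120 degrees; each row is the pose to reach, as a shift and turn from the pose commanded when the call began, along the tool's axes at that moment; what a row does not reach only later rows make up. A row lasts 1/10 s, in which the tool goes at most 0.05 m and 0.15 rad, less where a joint would pass 70% of its speed; a pose out of reach is approached as far as the arm can. aperture is the opening from 0.0 (shut) to 1.0 (fully open), set as the call begins (left out keeps the last). The fingers move at their own pace and stop on an object; squeeze is the grip in N (left out, the last holds). Time passes only in rows, so rows that do not move let the fingers close. The tool returns the time, the measured TCP pose, the force, the opening and the grip force at its end. only (a regular expression) keeps the lines of the reply that match it, lines (a string "A,B") keeps lines A to B, and quiet returns only ok. Shift and turn numbers lie between -1 and 1, and a call with a number outside is refused. Input that does not fit is refused with a message, and nothing moves.
- arm.observe(): the state, without advancing time (a new reading comes with each control period).
- capture(name): name is "side" or "top"; returns a dict with "frame" (384x512x3 uint8, blue, green, red), "fovy" (degrees; the focal length in pixels is half the picture's height over the tangent of half this angle, whatever the lens; pixels are square), "cx", "cy" (the principal point, pixels), "T" (4x4, takes a point from camera to world coordinates). Camera axes: x right, y down, z forward; pixel columns grow to the right and rows downward; lengths in m; the calibration is good to about 2 mm. A picture is of the moment at which its call begins. There is no depth.
- close_job(): hands the job in; it is judged then, once.
Trained networks look in the newest picture that a camera, given by its name, has taken for a name from the list of things; names that differ only in an ending like _2 or _b are one class to them, and where a whole thing is asked for, a point or a joint stands for the part that bears it (a point fixed in the world has none). Each returns a list of dicts, best first, with "p" (0 to 1); they miss things now and then, are a little off and sometimes report something else, mostly with a low value. They report only what shows in the picture. A call takes as long as a camera call.
- masks_of(camera, thing): "pixels" (384x512 bool, what is visible of it) and "extent" ([centre column, centre row, width, height] in pixels, round what is visible of it).
- spot_point(camera, thing): "pixel" ([column, row] in pixels: a listed point, or the origin of a listed thing).
The state is a dict: "time_s": time; "joint_positions": joint angles; "qd": joint speeds; "tau": joint torques, N m; "ee_pos": TCP position; "tool_rot": TCP orientation; "wrist_force": force on the tool from outside, world axes, zero at the start; "torque": the same for the moment, N m; "width": opening from 0.0 (shut) to 1.0 (fully open); "finger_force": force on a finger pad.
Only numpy, scipy, OpenCV 4.12 (cv2) and the standard library are available. Lean on these libraries where they do the work, as an engineer would, in place of code of your own. Each camera call takes 0.05 s, during which the arm holds its last target. There are 200 camera calls.

TASK

Take the rolling pin out of its cradle on the worktop: shift it back into the long cap until its other end comes out from under the short cap, tilt that end up above the short cap while the far end is still inside the long cap, and draw the pin out slantwise through the gap without wrenching it against the cradle. Finish while still holding the pin in the gripper: level, still, and at least 20 cm above the worktop, clear of everything. Leave the tin, the box and the spice jar beside it where they stand.

Things in the scene. Friction and masses are not known exactly. Their poses are not given: they have to be found in the camera images.
- cradle: Brown wooden rolling-pin cradle, fixed to the worktop: base board 76 x 346 mm, 10 mm thick, long axis = its y, z up. Origin on the worktop under the middle of the open gap (y = -100 to +100 mm, open above and at the sides) between two fixed end caps, SHORT at -y, LONG at +y. Two saddles 14 mm long, at y = -32 and +68 mm, carry the pin's barrel. At yaw 0 the short cap is on the robot's right
- short_cap_mouth (a point): Middle of the roof edge of the short cap, on top of the roof: cradle frame (0, -100, 94) mm. The cap is a hood open only towards the gap, 62 mm wide outside, 46 inside; inside it runs from y = -100 to -125 mm, floor z = 10, roof underside z = 86 mm; end wall 8 mm
- long_cap_mouth (a point): Middle of the roof edge of the long cap, on top of the roof: cradle frame (0, 100, 94) mm. The same hood but longer: inside it runs from y = 100 to 205 mm, 46 mm wide, floor z = 10, roof underside z = 86 mm
- rolling_pin: Pale wooden rolling pin, 270 mm long: barrel 36 mm diameter x 150 mm, a handle 60 mm long, at most 20 mm thick, at each end; 0.16 to 0.30 kg, loose. Origin at its middle, on the axis, where it balances; its y runs along the axis to the long cap. Starts parallel to the cradle's y, on its centre line, axis 42 mm above the worktop, middle 13 to 24 mm from the gap's middle towards the long cap
- pin_short_cap_end (a point): middle of the pin's end face that starts under the short cap (135 mm from its middle, on the axis)
- pin_long_cap_end (a point): middle of the pin's end face that starts under the long cap (135 mm from its middle, on the axis)
- tin: bystander: loose low round tin, 75 mm diameter, 58 mm high, standing beyond the cradle; origin at the middle of its underside
- tea_box: bystander: loose small dark carton, 48 x 77 x 61 mm high, standing beyond the cradle; origin at the middle of its underside
- spice_jar: bystander: loose spice jar, 46 mm diameter, 106 mm high, on the front strip of the worktop to the right of the cradle; origin at the middle of its underside

How it is judged:
By the outcome, as a careful person would: the job done as asked, in the order asked, and still so for the second after the job is handed in, while the arm keeps its last pose, push and grip.
It also fails if it takes over 48 s, if anything falls off the work surface, if the arm or the gripper's body presses on something with over 40 N, if the wrist force passes 120 N, or if a joint passes its speed limit or range.

## Working session

There is one attempt and no reset: what is moved stays moved. The work goes in short steps, Python scripts to look and compute and a tool call to move; the robot and the scene stay as the last step left them, time stands still between calls to the robot, and variables do not carry over. Pictures are saved under pics/ and viewed, at most 10 in all, crops included, and the job is handed in when it is done.

```bash
mkdir -p pics; cat > h.py <<'E'
import numpy as np, cv2
from plant import arm, capture, masks_of, spot_point
from scipy.spatial.transform import Rotation as R
def ray(c,px):
    f=c["frame"].shape[0]/2/np.tan(np.radians(c["fovy"])/2); T=np.array(c["T"])
    d=T[:3,:3]@np.array([(px[0]-c["cx"])/f,(px[1]-c["cy"])/f,1]); return T[:3,3],d/np.linalg.norm(d)
def at_z(c,px,z):
    o,d=ray(c,px); return o+d*(z-o[2])/d[2]
def tri(c1,p1,c2,p2):
    o1,d1=ray(c1,p1);o2,d2=ray(c2,p2)
    s=np.linalg.lstsq(np.c_[d1,-d2],o2-o1,rcond=None)[0]
    a=o1+s[0]*d1;b=o2+s[1]*d2; return (a+b)/2,np.linalg.norm(a-b)
def proj(c,P):
    f=c["frame"].shape[0]/2/np.tan(np.radians(c["fovy"])/2); T=np.array(c["T"])
    q=T[:3,:3].T@(np.array(P)-T[:3,3]); return f*q[0]/q[2]+c["cx"],f*q[1]/q[2]+c["cy"]
E
python3 - <<'E'
from h import *
np.set_printoptions(precision=4,suppress=True)
print(arm.tips_ahead); s=arm.observe(); print(s)
C={n:capture(n) for n in("side","top")}
cv2.imwrite("pics/a.png",np.vstack([C["side"]["frame"],C["top"]["frame"]])[:, :] if 0 else cv2.resize(np.hstack([C["side"]["frame"],C["top"]["frame"]]),(800,300),interpolation=cv2.INTER_AREA))
Z={"short_cap_mouth":.094,"long_cap_mouth":.094,"rolling_pin":.042,"cradle":0,"tin":0,"tea_box":0,"spice_jar":0,"pin_short_cap_end":.042,"pin_long_cap_end":.042}
for t,z in Z.items():
    d={}
    for n in C:
        r=spot_point(n,t)
        if r: d[n]=r[0]["pixel"]; print(t,n,np.array(r[0]["pixel"]),round(r[0]["p"],2),at_z(C[n],r[0]["pixel"],z))
    if len(d)==2: print("   tri",*tri(C["side"],d["side"],C["top"],d["top"]))
for n in C: print(n,np.array(C[n]["T"]))
E
```

```text
0.008
{'time_s': 0.0, 'joint_positions': array([-1.271 ,  0.2414,  0.0037,  1.3352,  0.    ,  1.5708]), 'qd': array([-0.002 ,  0.0012,  0.0011,  0.0003, -0.0012, -0.0009]), 'tau': array([ -0.0003, -37.2315,  25.2409,   0.0168,  -0.0001,   0.    ]), 'ee_pos': array([ 0.1475, -0.4771,  0.2384]), 'tool_rot': array([ 0.9888,  0.1493, -0.0001, -0.001 ]), 'wrist_force': array([-0.1425, -0.0322,  0.208 ]), 'torque': array([0.0437, 0.0028, 0.038 ]), 'finger_force': 0.0, 'width': 0.9966404419204362}
short_cap_mouth side [257.7 177.2] 0.64 [0.5416 0.0169 0.094 ]
short_cap_mouth top [256.  190.1] 0.88 [0.5435 0.0219 0.094 ]
   tri [0.5435 0.022  0.0915] 0.0007509868383269923
long_cap_mouth side [210.3 148.7] 0.59 [0.476  0.2023 0.094 ]
long_cap_mouth top [166.8 227. ] 0.88 [0.4678 0.2173 0.094 ]
   tri [0.4733 0.2179 0.0878] 0.010292193952570554
rolling_pin side [228.7 179.7] 0.6 [0.5027 0.1281 0.042 ]
rolling_pin top [206.3 212.1] 0.57 [0.5034 0.1378 0.042 ]
   tri [0.5043 0.1383 0.0369] 0.0009260547410694383
cradle side [236.5 196.5] 0.71 [0.5179 0.1191 0.    ]
cradle top [216.9 211.8] 0.9 [0
[... 166 characters left out ...]
.    ]
   tri [ 0.6569  0.1181 -0.0004] 0.004820918447150283
tea_box side [255.2 169.9] 0.93 [0.6007 0.2514 0.    ]
tea_box top [155.2 176.6] 0.58 [0.5981 0.2672 0.    ]
   tri [ 0.6026  0.2689 -0.0084] 0.005655892132174025
spice_jar top [363.2 256.9] 0.83 [ 0.3919 -0.2267  0.    ]
pin_short_cap_end top [260.5 193. ] 0.7 [0.5445 0.0117 0.042 ]
pin_long_cap_end side [197.1 159.2] 0.59 [0.4511 0.2698 0.042 ]
side [[ 0.9613 -0.1309  0.2423  0.3178]
 [-0.2753 -0.4356  0.857  -0.7814]
 [-0.0066 -0.8906 -0.4547  0.4904]
 [ 0.      0.      0.      1.    ]]
top [[-0.0251 -0.9889  0.1467  0.4061]
 [-0.9996  0.0266  0.0078  0.0218]
 [-0.0116 -0.1465 -0.9891  0.976 ]
 [ 0.      0.      0.      1.    ]]
```

View pics/a.png

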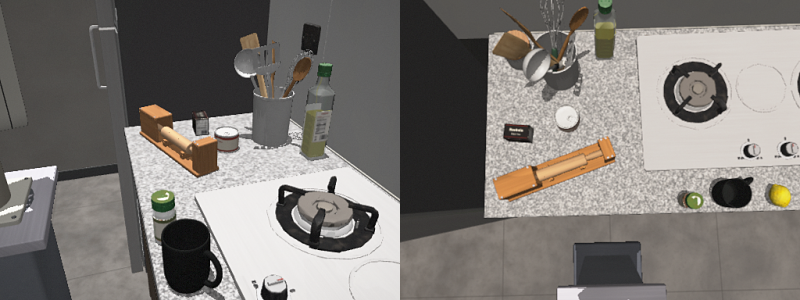

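The side view (left) and top view (right) show the cradle running from the short cap at top pixel (256,190) to the long cap at (167,227), with the pin between them. The tin and box stand beyond it, and the jar is at top pixel (363,257). The yaw is about 20.7°. Next I refine this with a silhouette fit.

```bash
cat > fit.py <<'E'
from h import *
from scipy.optimize import minimize
np.set_printoptions(precision=4,suppress=True)
C={n:capture(n) for n in("side","top")}
M={}
for n in C:
    m=np.zeros((384,512),bool)
    for t in("cradle","rolling_pin"):
        r=masks_of(n,t)
        if r: m|=r[0]["pixels"]; print(n,t,round(r[0]["p"],2),r[0]["pixels"].sum(),np.array(r[0]["extent"]))
        if r and t=="rolling_pin": M[n+"pin"]=r[0]["pixels"]
    M[n]=m
def box(x,y0,y1,z0,z1): return np.array([[a,b,c] for a in(-x,x) for b in(y0,y1) for c in(z0,z1)])
B=[box(.038,-.133,.213,0,.01),box(.031,-.133,-.1,0,.094),box(.031,.1,.213,0,.094)]
a=np.linspace(0,2*np.pi,16)
cyl=lambda r,y0,y1:np.array([[r*np.cos(t),y,.042+r*np.sin(t)] for t in a for y in(y0,y1)])
S=4
def sil(c,p,parts):
    Rz=R.from_euler("z",p[2]).as_matrix(); im=np.zeros((384*S,512*S),np.uint8)
    for b in parts:
        q=b@Rz.T+[p[0],p[1],0]
        uv=np.array([proj(c,v) for v in q]); uv=((uv+.5)*S).astype(np.int32)
        cv2.fillConvexPoly(im,cv2.convexHull(uv),1)
    return cv2.resize(im.astype(np.float32),(512,384),interpolation=cv2.INTER_AREA)
def cost(p,names):
    k=0
    for n in names:
        s=sil(C[n],p,B+[cyl(.018,-.057,.093)]); m=M[n]; k+=1-np.minimum(s,m).sum()/np.maximum(s,m).sum()
    return k/len(names)
for names in(["top"],["side"],["top","side"]):
    r=minimize(cost,[.508,.119,.361],args=(names,),method="Nelder-Mead",options=dict(initial_simplex=[[.508,.119,.361],[.514,.119,.361],[.508,.125,.361],[.508,.119,.40]],maxiter=120))
    print(names,r.x,r.fun)
p=r.x
Rz=R.from_euler("z",p[2]).as_matrix()
W=lambda v:Rz@np.array(v)+[p[0],p[1],0]
out=[]
for n in C:
    f=cv2.resize(C[n]["frame"],None,fx=4,fy=4,interpolation=cv2.INTER_CUBIC)
    for b in B:
        uv=np.array([proj(C[n],W(v)) for v in b]); uv=((uv+.5)*4).astype(int)
        for i in range(8):
            for j in range(i):
                if bin(i^j).count("1")==1: cv2.line(f,uv[i].tolist(),uv[j].tolist(),(0,255,0),1)
    u=(np.array(proj(C[n],W([0,.03,.04])))*4).astype(int); out.append(f[u[1]-200:u[1]+200,max(u[0]-300,0):u[0]+300][:,:600])
cv2.imwrite("pics/b.png",cv2.resize(np.vstack(out),(450,600),interpolation=cv2.INTER_AREA))
# pin barrel shoulder positions along cradle y from the top image pixels
v,u=np.nonzero(M["toppin"]); P=np.array([at_z(C["top"],(a,b),.05) for a,b in zip(u,v)])-[p[0],p[1],0]; P=P@Rz
print("pin mask cradle y",P[:,1].min(),P[:,1].max())
for y in np.arange(-.11,.12,.01):
    k=abs(P[:,1]-y)<.005
    if k.any(): print(round(y,2),k.sum(),P[k,0].min(),P[k,0].max())
E
python3 fit.py
```

```text
side cradle 0.57 3855 [231.2 180.2 102.3  92.3]
side rolling_pin 0.77 734 [224.4 177.2  43.4  35.5]
top cradle 0.64 3836 [197.1 215.8 157.5  84.7]
top rolling_pin 0.72 1291 [216.1 212.6  82.8  41.7]
['top'] [0.5071 0.1143 0.3361] 0.046369314193725586
['side'] [0.5076 0.1165 0.339 ] 0.04169142246246338
['top', 'side'] [0.5071 0.1155 0.3331] 0.04455837607383728
pin mask cradle y -0.10232473962788417 0.10399638483585216
-0.1 23 -0.00905159619547096 0.007757737211386552
-0.09 38 -0.01095852389745638 0.008819431832388149
-0.08 40 -0.012057159105956953 0.009071403776033342
-0.07 42 -0.013154455883974911 0.008766213492188073
-0.06 41 -0.012349073526468874 0.00846137847628477
-0.05 62 -0.019107714593557666 0.016855466825907505
-0.04 71 -0.0196531562656857 0.017105070483929032
-0.03 68 -0.0191367684186208 0.01679537844022945
-0.02 70 -0.01942368312852387 0.016236562324126836
-0.01 69 -0.01916577265205543 0.01673539316008697
-0.0 70 -0.01945242586872036 0.016984601821070283
0.01 75 -0.020540279305566993 0.01748260620004341
0.02 75 -0.021083711434185963 0.017731402146054658
0.03 75 -0.021368831430988694 0.017422133340012188
0.04 75 -0.021110990157817415 0.016864545760041063
0.05 71 -0.020595731741094383 0.016556053305907592
0.06 73 -0.020338314365052446 0.016804671793365172
0.07 73 -0.020623387235455773 0.017053153273640195
0.08 74 -0.020908131698511422 0.01674490018474023
0.09 71 -0.02065099574110139 0.016993185781886067
0.1 35 -0.015314064426997578 0.011556743144754418
```

View pics/b.png

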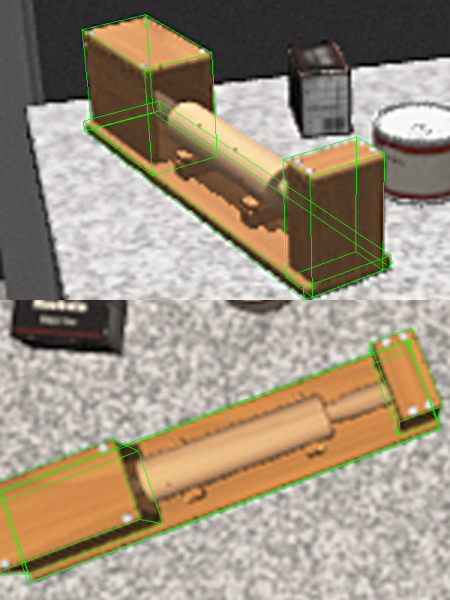

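The fit lands on the cradle in both views: caps, board and tin edges line up, and the pin's shoulder sits near y = -56 mm, so its middle is at about +19 mm. I move above it now.

Careful with the scale: shifts go in shares of 750 mm and turns go in shares of 120 degrees. That gives: 0.518 m / 0.75 = 0.6907, -0.47 m / 0.75 = -0.6267, -1.606 rad / 2.0944 = -0.7668.

```bash
cat > go.py <<'E'
import sys
from h import *
np.set_printoptions(precision=4,suppress=True)
# args: target in cradle frame of TCP (x,y,z m) and tilt deg (short end up)
CX,CY,YAW=.507,.1155,.335
def rel(x,y,z,t):
    s=arm.observe(); Rt=R.from_quat(s["tool_rot"]); Rz=R.from_euler("z",YAW)
    Rd=Rz*R.from_euler("x",-t,degrees=True)*R.from_matrix(np.array([[0,1,0],[1,0,0],[0,0,-1.]]))
    P=Rz.apply([x,y,z])+[CX,CY,0]
    print("now cradle",Rz.inv().apply(s["ee_pos"]-[CX,CY,0]),"tilt/err rotvec",(Rt.inv()*Rd).as_rotvec())
    print("shift",Rt.inv().apply(P-s["ee_pos"]),"t",s["time_s"],"F",s["wrist_force"],s["torque"],"w",s["width"],s["finger_force"])
if __name__=="__main__": rel(*map(float,sys.argv[1:5]))
E
```

shift_gripper --ticks '[0.6907, -0.6267, 0, 0, 0, -0.7668, 0.6907, -0.6267, 0, 0, 0, -0.7668, 0.6907, -0.6267, 0, 0, 0, -0.7668, 0.6907, -0.6267, 0, 0, 0, -0.7668, 0.6907, -0.6267, 0, 0, 0, -0.7668, 0.6907, -0.6267, 0, 0, 0, -0.7668, 0.6907, -0.6267, 0, 0, 0, -0.7668, 0.6907, -0.6267, 0, 0, 0, -0.7668]' --aperture 1.0

```text
time_s: 2.1
ee_pos: [0.352, -0.1316, 0.2397]
tool_rot: [0.73, 0.684, 0.0, 0.001]
wrist_force: [1.3, -1.3, 1.3]
width: 1.0
finger_force: 0.0
```

```bash
python3 go.py 0 0.01 0.16 0
```

```text
now cradle [-0.2276 -0.1824  0.2397] tilt/err rotvec [ 0.0012  0.0008 -0.4001]
shift [0.2659 0.1346 0.0798] t 2.1 F [ 1.2662 -1.2634  1.3034] [-0.0802 -0.1358  0.0066] w 0.9996548974655746 0.0
```

In the tool's units: 0.26 m / 0.75 = 0.3467, 0.13 m / 0.75 = 0.1733, -0.4 rad / 2.0944 = -0.191.

shift_gripper --ticks '[0.3467, 0.1733, 0.0933, 0, 0, -0.191, 0.3467, 0.1733, 0.0933, 0, 0, -0.191, 0.3467, 0.1733, 0.0933, 0, 0, -0.191, 0.3467, 0.1733, 0.0933, 0, 0, -0.191, 0.3467, 0.1733, 0.0933, 0, 0, -0.191, 0.3467, 0.1733, 0.0933, 0, 0, -0.191, 0.3467, 0.1733, 0.0933, 0, 0, -0.191, 0.3467, 0.1733, 0.0933, 0, 0, -0.191]'

```text
time_s: 2.9
ee_pos: [0.499, 0.1175, 0.1684]
tool_rot: [0.581, 0.814, -0.001, -0.001]
wrist_force: [-0.6, -0.7, 0.2]
width: 1.002
finger_force: 0.0
```

```bash
python3 go.py 0 0.01 0.12 0
```

```text
now cradle [-0.0069  0.0045  0.1684] tilt/err rotvec [-0.0023  0.0001 -0.0037]
shift [0.0055 0.007  0.0484] t 2.9 F [-0.6294 -0.6693  0.1652] [-0.0095  0.0079 -0.0433] w 1.0015614453218562 0.0
```

In the tool's units: 0.137 m / 0.75 = 0.1827, 0.13 m / 0.75 = 0.1733, -0.004 rad / 2.0944 = -0.0019.

shift_gripper --ticks '[0.0073, 0.0093, 0.04, -0.001, 0, -0.0019, 0.0073, 0.0093, 0.08, -0.001, 0, -0.0019, 0.0073, 0.0093, 0.12, -0.001, 0, -0.0019, 0.0073, 0.0093, 0.1533, -0.001, 0, -0.0019, 0.0073, 0.0093, 0.1733, -0.001, 0, -0.0019, 0.0073, 0.0093, 0.1827, -0.001, 0, -0.0019, 0.0073, 0.0093, 0.1827, -0.001, 0, -0.0019]'

```text
time_s: 3.6
ee_pos: [0.5036, 0.1229, 0.0323]
tool_rot: [0.581, 0.814, 0.0, 0.0]
wrist_force: [-0.1, -0.0, 0.2]
width: 1.005
finger_force: 0.0
```

```bash
python3 go.py 0 0.01 0.031 0
python3 - <<'E'
from h import *
o=[]
for n in("side","top"):
    c=capture(n); u=np.array(proj(c,[.5,.13,.06])).astype(int)
    o.append(cv2.resize(c["frame"][u[1]-65:u[1]+65,u[0]-80:u[0]+80],(400,325),interpolation=cv2.INTER_CUBIC))
cv2.imwrite("pics/c.png",np.hstack(o))
E
```

```text
now cradle [-0.0008  0.0081  0.0323] tilt/err rotvec [ 0.0008  0.0001 -0.0037]
shift [0.0019 0.0008 0.0013] t 3.6 F [-0.0603 -0.0313  0.2082] [ 0.0053 -0.0018  0.0462] w 1.0045726560623203 0.0
```

View pics/c.png

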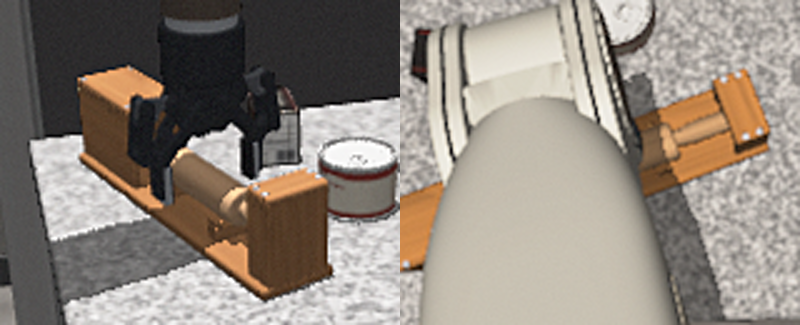

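The crop shows the open fingers on either side of the barrel (side crop about 160,165 and 250,155), with nothing touching. I close the gripper.

In the tool's units: 0.001 m / 0.75 = 0.0013, 0.0008 m / 0.75 = 0.0011.

shift_gripper --ticks '[0.0013, 0.0011, 0.0013, 0, 0, 0, 0.0013, 0.0011, 0.0013, 0, 0, 0, 0.0013, 0.0011, 0.0013, 0, 0, 0, 0.0013, 0.0011, 0.0013, 0, 0, 0, 0.0013, 0.0011, 0.0013, 0, 0, 0, 0.0013, 0.0011, 0.0013, 0, 0, 0, 0.0013, 0.0011, 0.0013, 0, 0, 0, 0.0013, 0.0011, 0.0013, 0, 0, 0]' --aperture 0.0 --squeeze 60

```text
time_s: 4.5
ee_pos: [0.5046, 0.1254, 0.032]
tool_rot: [0.58, 0.815, 0.001, 0.001]
wrist_force: [-2.3, -0.4, 4.2]
width: 0.4
finger_force: 59.2
```

```bash
python3 go.py 0 0.01 0.031 0
```

```text
now cradle [0.001  0.0101 0.032 ] tilt/err rotvec [ 0.0022  0.     -0.0019]
shift [-0.0001 -0.001   0.001 ] t 4.5 F [-2.338 -0.392  4.181] [-0.1023  0.4489 -0.0153] w 0.39958255771371004 59.20413315296173
```

In the tool's units: 0.028 m / 0.75 = 0.0373, 0.024 m / 0.75 = 0.032.

shift_gripper --ticks '[0, 0, -0.0027, 0, 0, 0, 0, 0, -0.0053, 0, 0, 0, 0.008, 0, -0.0067, 0, 0, 0, 0.016, 0, -0.0067, 0, 0, 0, 0.024, 0, -0.0067, 0, 0, 0, 0.032, 0, -0.0067, 0, 0, 0, 0.0373, 0, -0.0067, 0, 0, 0, 0.0373, 0, -0.0067, 0, 0, 0]'

```text
time_s: 5.3
ee_pos: [0.4952, 0.1525, 0.0362]
tool_rot: [0.58, 0.815, 0.001, 0.001]
wrist_force: [0.5, 0.3, -1.9]
width: 0.398
finger_force: 59.8
```

```bash
python3 go.py 0 0.038 0.036 0
python3 - <<'E'
from h import *
o=[]
for n in("side","top"):
    c=capture(n); u=np.array(proj(c,[.5,.13,.06])).astype(int)
    if n=="top": u[0]+=30
    o.append(cv2.resize(c["frame"][u[1]-65:u[1]+65,u[0]-80:u[0]+80],(400,325),interpolation=cv2.INTER_CUBIC))
    r=spot_point(n,"pin_short_cap_end")
    if r:
        p=at_z(c,r[0]["pixel"],.047)-[.507,.1155,0]; print(n,r[0]["p"],R.from_euler("z",-.335).apply(p))
cv2.imwrite("pics/d.png",np.hstack(o))
E
```

```text
now cradle [0.0011 0.0388 0.0362] tilt/err rotvec [ 0.0018 -0.0001 -0.0008]
shift [-0.0008 -0.0011  0.0002] t 5.3 F [ 0.485   0.3156 -1.8951] [-0.0525 -0.0445 -0.0066] w 0.3980928683154033 59.77752149105072
side 0.95 [ 0.00542541 -0.07958702  0.047     ]
top 0.68 [ 0.00147277 -0.08798159  0.047     ]
```

View pics/d.png

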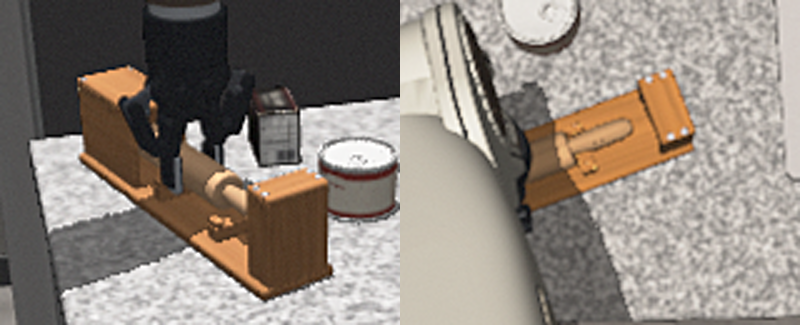

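The short end is out from under the short cap: it is visible at top crop (632,127), with about 12 mm of free space to the cap mouth. It lies at y of about -87 mm, so the pin's middle is near +48 mm. Next I tilt it 20° while raising.

In the tool's units: -0.0315 m / 0.75 = -0.042, -0.0056 m / 0.75 = -0.0075, -0.05 rad / 2.0944 = -0.0239.

```bash
python3 go.py 0.001 0.0332 0.0677 20
```

```text
now cradle [0.0011 0.0379 0.0363] tilt/err rotvec [ 0.0016 -0.3489 -0.0025]
shift [-0.0047 -0.0001 -0.0314] t 5.5 F [-0.1067 -0.351  -2.3989] [-0.0301  0.0021  0.0298] w 0.40311103911665874 59.77860867977142
```

shift_gripper --ticks '[-0.0011, 0, -0.006, 0, -0.0239, 0, -0.0021, 0, -0.012, 0, -0.0477, 0, -0.0032, 0, -0.018, 0, -0.0716, 0, -0.0043, 0, -0.024, 0, -0.0955, 0, -0.0053, 0, -0.03, 0, -0.1194, 0, -0.0064, 0, -0.036, 0, -0.1432, 0, -0.0075, 0, -0.042, 0, -0.1671, 0, -0.0075, 0, -0.042, 0, -0.1671, 0]'

```text
time_s: 6.3
ee_pos: [0.4973, 0.1475, 0.0678]
tool_rot: [0.571, 0.802, -0.1, 0.142]
wrist_force: [-0.3, 0.6, -2.9]
width: 0.404
finger_force: 59.8
```

```bash
python3 go.py 0.001 0.0332 0.0677 20
python3 - <<'E'
from h import *
o=[]
C={};d={}
for n in("side","top"):
    c=C[n]=capture(n); u=np.array(proj(c,[.5,.13,.06])).astype(int)
    if n=="top": u[0]+=30
    o.append(cv2.resize(c["frame"][u[1]-65:u[1]+65,u[0]-80:u[0]+80],(400,325),interpolation=cv2.INTER_CUBIC))
    r=spot_point(n,"pin_short_cap_end")
    if r: d[n]=r[0]["pixel"];print(n,r[0]["p"],d[n])
if len(d)==2:
    p,e=tri(C["side"],d["side"],C["top"],d["top"]); print(R.from_euler("z",-.335).apply(p-[.507,.1155,0]),e)
cv2.imwrite("pics/e.png",np.hstack(o))
E
```

```text
now cradle [0.0014 0.0334 0.0678] tilt/err rotvec [ 0.0019  0.0003 -0.0012]
shift [-0.0002 -0.0004  0.0002] t 6.3 F [-0.3251  0.583  -2.8672] [ 0.5307  0.1855 -0.0358] w 0.4039337375017613 59.779322147369385
side 0.55 [251.8, 158.4]
top 0.78 [249.2, 187.4]
[ 0.00490808 -0.08488909  0.12934183] 0.00912879060809747
```

View pics/e.png

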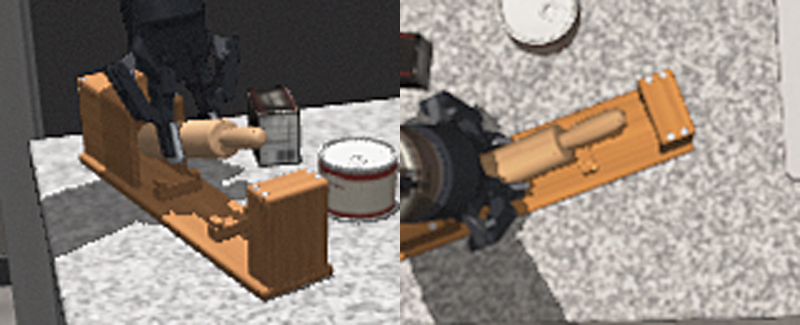

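The short end is now up at about (y = -85, z = 129) mm, clear above the 94 mm roof (side crop 258,135), and the far end is still under the long cap. I draw it out along its axis.

In the tool's units: -0.03 m / 0.75 = -0.04, -0.02 m / 0.75 = -0.0267.

```bash
python3 -c "
from h import *; s=arm.observe(); print(s['wrist_force'],s['torque'])"
```

```text
[ 0.34740739 -0.39530508 -2.00738924] [ 0.36452231  0.16869575 -0.0014725 ]
```

shift_gripper --ticks '[-0.0133, 0, 0, 0, 0, 0, -0.0267, 0, 0, 0, 0, 0, -0.04, 0, 0, 0, 0, 0]'

```text
time_s: 6.8
ee_pos: [0.5069, 0.1186, 0.0785]
tool_rot: [0.572, 0.802, -0.1, 0.142]
wrist_force: [-0.4, -0.1, -2.1]
width: 0.406
finger_force: 59.8
```

```bash
python3 go.py 0.001 0.0332 0.0677 20
```

```text
now cradle [0.0009 0.003  0.0785] tilt/err rotvec [ 0.0011  0.001  -0.0035]
shift [ 0.0321 -0.0001 -0.0002] t 6.8 F [-0.4164 -0.0708 -2.0673] [0.3996 0.0843 0.0308] w 0.405545590221772 59.78283762931824
```

In the tool's units: -0.1 m / 0.75 = -0.1333, -0.09 m / 0.75 = -0.12.

shift_gripper --ticks '[-0.016, 0, 0, 0, 0, 0, -0.032, 0, 0, 0, 0, 0, -0.048, 0, 0, 0, 0, 0, -0.064, 0, 0, 0, 0, 0, -0.08, 0, 0, 0, 0, 0, -0.1, 0, 0, 0, 0, 0, -0.12, 0, 0, 0, 0, 0, -0.1333, 0, 0, 0, 0, 0]'

```text
time_s: 7.6
ee_pos: [0.5378, 0.0297, 0.1131]
tool_rot: [0.572, 0.802, -0.1, 0.143]
wrist_force: [0.7, 0.0, -1.9]
width: 0.406
finger_force: 59.8
```

```bash
python3 go.py 0.001 -0.08 0.26 20
```

```text
now cradle [ 0.0009 -0.0912  0.1131] tilt/err rotvec [ 0.0016  0.0013 -0.0037]
shift [-0.04    0.0005 -0.1418] t 7.6 F [ 0.685   0.0494 -1.9106] [0.4604 0.1726 0.0536] w 0.40556923760544433 59.78376924991608
```

In the tool's units: -0.15 m / 0.75 = -0.2, -0.133 m / 0.75 = -0.1773.

shift_gripper --ticks '[-0.0093, 0, -0.0253, 0, 0, 0, -0.0187, 0, -0.0507, 0, 0, 0, -0.028, 0, -0.076, 0, 0, 0, -0.0373, 0, -0.1013, 0, 0, 0, -0.0467, 0, -0.1267, 0, 0, 0, -0.056, 0, -0.152, 0, 0, 0, -0.0653, 0, -0.1773, 0, 0, 0, -0.0733, 0, -0.2, 0, 0, 0]'

```text
time_s: 8.4
ee_pos: [0.537, 0.0304, 0.2734]
tool_rot: [0.571, 0.802, -0.1, 0.143]
wrist_force: [0.6, 0.3, -1.3]
width: 0.403
finger_force: 60.0
```

shift_gripper --ticks '[0, 0, 0, 0, 0.0239, 0, 0, 0, 0, 0, 0.0477, 0, 0, 0, 0, 0, 0.0716, 0, 0, 0, 0, 0, 0.0955, 0, 0, 0, 0, 0, 0.1194, 0, 0, 0, 0, 0, 0.1432, 0, 0, 0, 0, 0, 0.1671, 0, 0, 0, 0, 0, 0.1671, 0]'

```text
time_s: 9.2
ee_pos: [0.5373, 0.0291, 0.2721]
tool_rot: [0.581, 0.814, 0.001, 0.001]
wrist_force: [0.1, -0.4, -1.9]
width: 0.4
finger_force: 60.0
```

```bash
python3 go.py 0.001 -0.09 0.27 0
python3 - <<'E'
from h import *
o=[];C={};D={}
for n in("side","top"):
    c=C[n]=capture(n); o.append(cv2.resize(c["frame"],(400,300),interpolation=cv2.INTER_AREA))
    for t in("pin_short_cap_end","pin_long_cap_end"):
        r=spot_point(n,t)
        if r: D[t,n]=r[0]["pixel"]; print(t,n,r[0]["p"],r[0]["pixel"])
for t in("pin_short_cap_end","pin_long_cap_end"):
    if (t,"side") in D and (t,"top") in D: print(t,*tri(C["side"],D[t,"side"],C["top"],D[t,"top"]))
cv2.imwrite("pics/f.png",np.hstack(o))
E
```

```text
now cradle [ 0.0002 -0.0916  0.2721] tilt/err rotvec [ 0.0017  0.0005 -0.0042]
shift [0.0016 0.0008 0.0021] t 9.2 F [ 0.1489 -0.4354 -1.8775] [-0.0667 -0.0022 -0.0196] w 0.3998339359515524 59.99698340892792
pin_short_cap_end side 0.73 [292.8, 96.8]
pin_long_cap_end side 0.67 [212.7, 69.6]
pin_short_cap_end top 0.65 [318.1, 150.4]
pin_long_cap_end top 0.49 [170.4, 202.9]
pin_short_cap_end [ 0.57774793 -0.08665631  0.28827926] 0.00407585905632492
pin_long_cap_end [0.49065423 0.16899209 0.28788893] 0.008951697173613984
```

View pics/f.png

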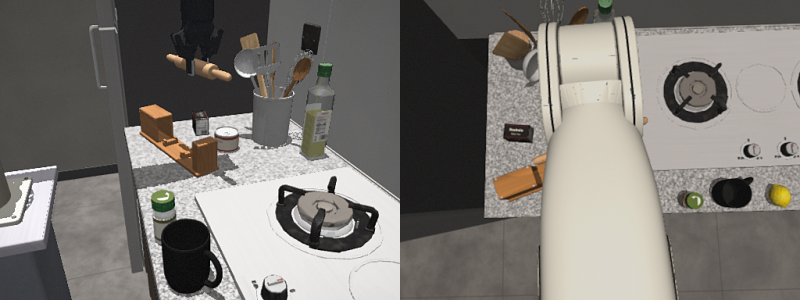

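The side picture shows the pin level at about (200,68), both ends at z of about 288 mm and 270 mm apart. The cradle is empty, and the tin, box and jar have not moved. I let the arm settle and hand in.

shift_gripper --ticks '[0, 0, 0, 0, 0, 0, 0, 0, 0, 0, 0, 0, 0, 0, 0, 0, 0, 0, 0, 0, 0, 0, 0, 0, 0, 0, 0, 0, 0, 0]'

```text
time_s: 10.0
ee_pos: [0.5369, 0.0308, 0.2722]
tool_rot: [0.58, 0.815, 0.001, 0.001]
wrist_force: [0.5, -0.0, -1.7]
width: 0.401
finger_force: 60.0
```

```bash
python3 -c "
from plant import *; print(abs(arm.observe()['qd']).max()); print(close_job())"
```

```text
0.002735104319187465
the job is handed in; nothing more can be done
None
```

The rolling pin is out of its cradle and held level and still, its axis about 29 cm above the worktop; the tin, box and spice jar were not touched, and the job was handed in at about 10 s (no verdict was returned).

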